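# Centre the measuring cup on the scale and tare it

### The arm

A 7-joint arm with a two-finger parallel gripper is mounted at the origin on the work surface. World frame = base frame: x ahead of the robot, y to its left, z up, the work surface at z = 0. Lengths are in m, angles in rad, forces in N, time in s.
With the tool pointing down it reaches from about 0.425 to 0.925 m from the base axis. Payload 6.8 kg.
Tool frame: the origin (TCP) lies at the very end of the fingers, on their centre line; the grasp point (between the pads) lies 19 mm behind it; z points along the fingers, y is the direction in which the jaws open and shut (so a half turn about z gives the same grasp; the last joint's range is limited). The gripper opens to 85 mm and grips with 20 to 120 N. Pads are 22 mm wide; open, the fingers measure 114 mm over their backs; the gripper's body (76 mm by 85 mm) begins 54 mm behind the grasp point. The pads swing forward as they close: fully open they stand 13 mm farther back than shut.
Start: joints at [-1.456, 0.477, 0.022, 1.555, -0.011, 1.109, -0.083], TCP at [0.149, 0.658, 0.231] pointing down, gripper open.
Joint ranges: [-2.96, 2.96], [-0.34, 2.1], [-1.41, 1.46], [0.24, 2.44], [-1.37, 4.51], [0.17, 1.92], [-2.96, 2.96]. Speed limits (rad/s): [2.39, 2.39, 3.14, 3.14, 3.14, 3.14, 3.14].

### API

Orientations are given as a rotation vector (axis times angle).
In Python, from bench import monitor, viewer, job gives the robot as it stands. The module is installed in compiled form; this text tells all that it offers.
- The arm moves only by the tool drive_tool, never from a script. Its argument "commands" is a list of rows, each an object with "linear": the shift along the tool's x, y, z in m, a list of three; "dr": the turn, a rotation vector about the tool's x, y, z in degrees, a list of three; "jaw": the closure, from 0 (fully open) to 1 (shut). A call has 1 to 8 rows; each row shifts and turns the pose as measured when the row begins, along the tool's axes as they then stand; what a row does not reach is not made up. A row lasts 1/8 s, in which the tool goes at most 62.5 mm and 10.7 degrees, less where a joint would pass 70% of its speed; a pose out of reach is approached as far as the arm can. A call is refused whole if a number of a shift passes 0.0625 or a number of a turn 10.7, either way. A call with a gripper value outside its range is refused whole. The fingers move at their own pace and stop on an object; "force" is the grip in N (left out, the last holds). Time passes only in rows, so rows that do not move let the fingers close. It gives the time, the measured TCP pose, the force and the opening at its end, in the units of the state.
- monitor.get_obs(): the state, without advancing time (a new reading comes with each control period).
- viewer.grab_frame(name): name is "scene" or "top" or "wrist"; returns the picture (384x512x3 uint8, red, green, blue); there is no depth.
- viewer.calibration(name): a dict with "K" (3x3 intrinsics, pixels), "R" (3x3) and "t" (3): a world point X has camera coordinates R X + t. Camera axes: x right, y down, z forward; pixel columns grow to the right and rows downward; lengths in m; the calibration is good to about 2 mm. A picture is of the moment at which its call begins: read the wrist's pose just before it. calibration takes no time and is no camera call; for the wrist camera it gives the pose at the moment of the call.
- job.hand_in(): hands the job in, once; it reports no verdict.
The state is a dict: "clock": time; "joints": joint angles; "qvel": joint speeds; "tau": joint torques, N m; "tcp_pos": TCP position; "orientation": TCP orientation; "contact_force": force on the tool from outside, world axes, zero at the start; "moment": the same for the moment, N m; "grip_width": finger opening in m.
Only numpy, scipy, OpenCV 4.12 (cv2) and the standard library are available. Lean on these libraries where they do the work, as an engineer would, in place of code of your own. Each camera call takes 0.05 s, during which the arm holds its last target.

### The job

The aluminium cup is standing partly off the round pan of the little laundry scale. Slide it gently across the pan, without lifting it off or bearing down on it, until it stands centred with no edge of its base hanging over; then take your hand off the cup and zero the scale by pressing and releasing the tare key, which is the oblong key (not the round on/off key). Leave the jug, brush, spray bottle and peg jar where they are.

Things in the scene. Friction and masses are not known exactly. Their poses are not given: they have to be found in the camera images.
- scale: Small white digital scale, loose on four rubber feet, 0.9 kg; housing 200 mm (x) by 150 mm (y), its top 34 mm above the shelf. Origin: on the shelf directly under the pan's centre; the housing reaches 70 mm from it along the scale's own +x and 130 mm along -x, where the flat control panel (display between two keys) faces the robot, turned up to 30 degrees.
- pan (a point): Centre of the upper face of the scale's round flat steel pan, 116 mm across, 6 mm thick, without a rim; its upper face is 46 mm above the shelf and stands 12 mm above the housing. Axes as the scale's.
- cup: Empty straight-sided aluminium cup on the pan, loose, 92 mm across (base 88 mm), 75 mm high, open, wall 3 mm, 0.12 to 0.24 kg, slides under 1 to 2 N. Origin: centre of its underside. Loop handle, 8 mm thick, along its own +x, 46 to 80 mm from its axis, 16 to 64 mm up. It starts 22 to 43 mm off centre towards the panel, handle within 70 degrees of the scale's +x.
- tare_top (a point): Centre of the upper face of the tare key: a grey oblong key, 28 mm (scale's y) by 18 mm (scale's x), on the panel 105 mm from the pan's centre along the scale's -x and 52 mm along its -y (on the right as seen from the panel side). Its face stands 6 mm above the housing, 40 mm above the shelf.
- tare (a joint): Travel of the tare key in m: 0 up, 0.004 fully down; spring-loaded, 1.6 N to start and 4.8 N fully down; pops up when released.
- power_top (a point): Centre of the upper face of the round grey on/off key, 14 mm across, the same height and on the other side of the display: 105 mm along the scale's -x and 52 mm along its +y from the pan's centre. Not to be pressed.
- power (a joint): Travel of the on/off key in m: 0 up, 0.004 fully down, sprung as the tare key.
- jug: Bystander: closed white plastic detergent jug, 150 x 92 mm, 244 mm high, 0.9 kg. Origin: centre of its underside.
- brush: Bystander: yellow toilet brush standing in its cup, cup 112 mm across and 130 mm high, 380 mm high with the handle. Origin: centre of its underside.
- spray: Bystander: black spray bottle with trigger and grey twist nozzle, 74 mm across, 216 mm high. Origin: centre of its underside.
- peg_jar: Bystander: round wooden jar filled with wooden clothes pegs, 108 mm across, about 134 mm high with the pegs. Origin: centre of its underside.
There are look-alikes about, which are no part of the job. What is shaped like the scale but orange is not meant.

How it is judged:
By the outcome, as a careful person would: the job done as asked, in the order asked, and still so for the second after the job is handed in, with the robot touching nothing.
It also fails if it takes over 48 s, if anything falls off the work surface, if the arm or the gripper's body presses on something with over 40 N, if the wrist force passes 120 N, or if a joint passes its speed limit or range.

## Working session

There is one attempt and no reset: what is moved stays moved. The work goes in short steps, Python scripts to look and compute and a tool call to move; the robot and the scene stay as the last step left them, time stands still between calls to the robot, and variables do not carry over. Pictures are saved under pics/ and viewed, and the job is handed in when it is done.

Besides the shell and the picture viewer there is one more tool, called as a command line: name --argument value ..., lists and objects as JSON in quotes. drive_tool: Moves the arm, as the interface text tells. Its arguments: {"type":"object","properties":{"commands":{"type":"array"},"force":{"type":"number"}},"required":["commands"]}

```bash
mkdir -p pics; python3 - <<'E'
from bench import monitor, viewer
import cv2
o=monitor.get_obs();print({k:o[k] for k in('clock','tcp_pos','orientation','contact_force','grip_width')})
for n in('scene','top','wrist'):
    c=viewer.calibration(n);print(n,c)
    cv2.imwrite(f'pics/{n}0.png',viewer.grab_frame(n)[:,:,::-1])
E
```

```text
{'clock': 0.0, 'tcp_pos': array([0.14906202, 0.65770811, 0.23027849]), 'orientation': array([-3.49247682e-01, -3.12207743e+00,  2.99499565e-03]), 'contact_force': array([0.50760602, 0.10848586, 0.72786504]), 'grip_width': 0.08511095481907455}
scene {'K': array([[424.60643049,   0.        , 253.97078771],
       [  0.        , 424.60643049, 181.55807998],
       [  0.        ,   0.        ,   1.        ]]), 'R': array([[-0.80578736,  0.59204876,  0.01360133],
       [ 0.500938  ,  0.69367449, -0.51756819],
       [-0.3158605 , -0.41023648, -0.85553385]]), 't': array([ 0.45829335, -0.26871059,  1.32653571])}
top {'K': array([[349.23643634,   0.        , 256.32570077],
       [  0.        , 349.23643634, 194.58967407],
       [  0.        ,   0.        ,   1.        ]]), 'R': array([[ 0.0050908 , -0.99995004,  0.0086022 ],
       [-0.99748473, -0.00568605, -0.07065325],
       [ 0.07069863, -0.00822088, -0.99746384]]), 't': array([3.37961756e-04, 5.57155633e-01, 9.34890357e-01])}
wrist {'K': array([[292.52974893,   0.        , 253.52978996],
       [  0.        , 292.52974893, 184.58326389],
       [  0.        ,   0.        ,   1.        ]]), 'R': array([[ 2.20477066e-01,  9.75391734e-01, -9.10183620e-04],
       [ 9.22119701e-01, -2.08131131e-01,  3.26154395e-01],
       [ 3.17938864e-01, -7.27488623e-02, -9.45316075e-01]]), 't': array([-0.67309231, -0.04173516,  0.38105146])}
```

View pics/scene0.png

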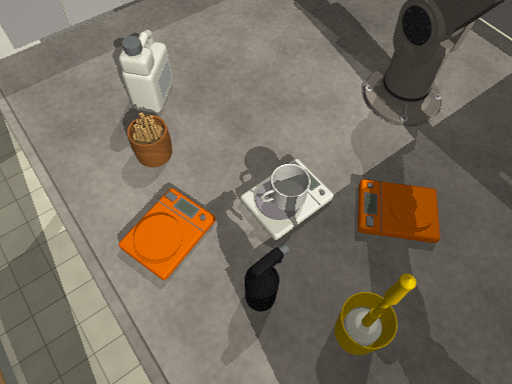

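View pics/top0.png

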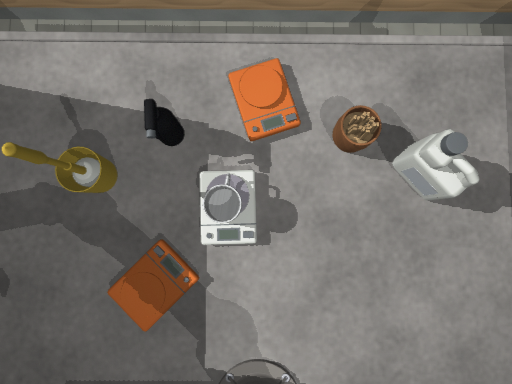

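View pics/wrist0.png

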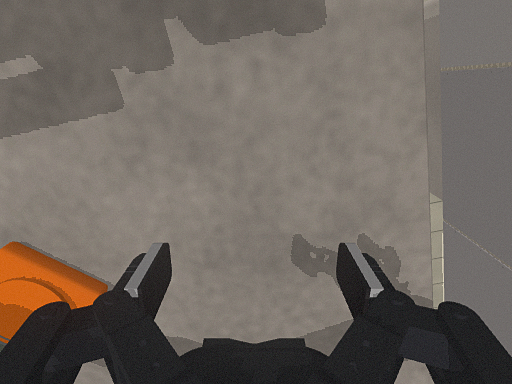

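The top view shows the white scale at about (228,207), the cup rim at about (222,203) with its handle pointing up at (230,180), and the panel at the bottom. The tare key is the right one at (248,235). I'll zoom in and measure.

```bash
python3 - <<'E'
import cv2
a=cv2.imread('pics/top0.png')[155:260,180:285];b=cv2.imread('pics/scene0.png')[145:255,225:345]
cv2.imwrite('pics/top0z.png',cv2.resize(a,None,fx=5.5,fy=5.5,interpolation=cv2.INTER_CUBIC))
cv2.imwrite('pics/scene0z.png',cv2.resize(b,None,fx=5,fy=5,interpolation=cv2.INTER_CUBIC))
E
```

```text
(no output)
```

View pics/top0z.png

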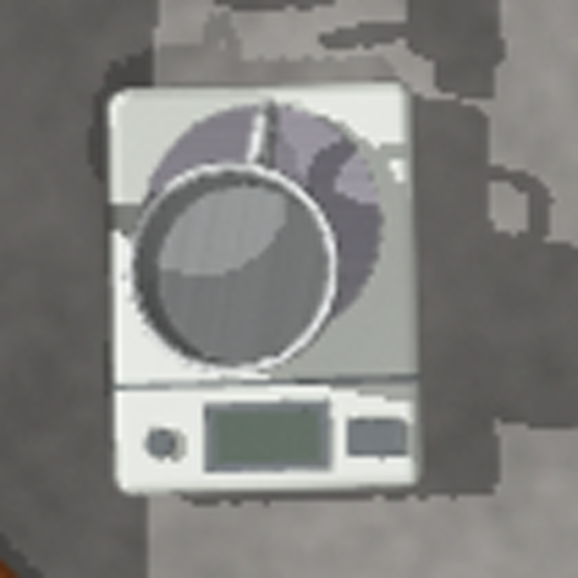

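View pics/scene0z.png

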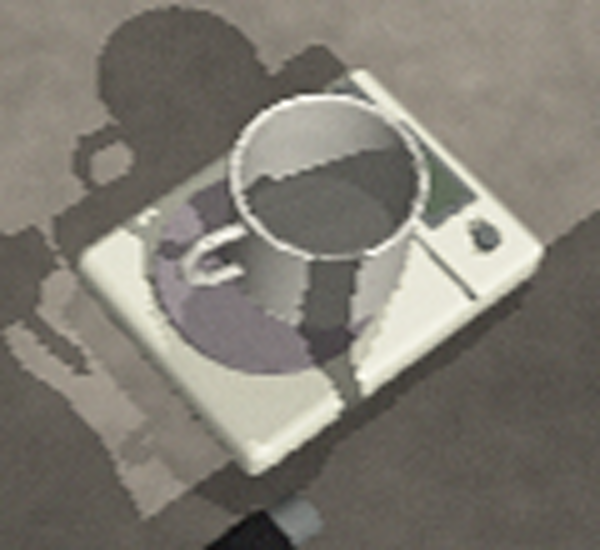

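```bash
cat > h.py <<'E'
import numpy as np, cv2
from bench import monitor, viewer
def ray(n,uv,cal=None):
    c=cal or viewer.calibration(n);R,t,K=c['R'],c['t'],c['K']
    d=R.T@np.linalg.inv(K)@np.array([uv[0],uv[1],1.]); return -R.T@t,d/np.linalg.norm(d)
def plane(n,uv,z,cal=None):
    o,d=ray(n,uv,cal); return o+d*(z-o[2])/d[2]
def tri(p,q):
    (o1,d1),(o2,d2)=p,q
    A=np.c_[d1,-d2];s=np.linalg.lstsq(A,o2-o1,rcond=None)[0]
    a,b=o1+s[0]*d1,o2+s[1]*d2; return (a+b)/2,np.linalg.norm(a-b)
def circ(P):
    P=np.array(P)[:,:2];s=np.linalg.lstsq(np.c_[2*P,np.ones(len(P))],(P**2).sum(1),rcond=None)[0]
    return s[:2],np.sqrt(s[2]+s[0]**2+s[1]**2)
E
python3 - <<'E'
from h import *
T=lambda x,y:((x+.5)/5.5-.5+180,(y+.5)/5.5-.5+155)
S=lambda x,y:((x+.5)/5-.5+225,(y+.5)/5-.5+145)
pw=plane('top',T(165,443),.04);ta=plane('top',T(377,437),.04)
print('pw',pw,'ta',ta,np.linalg.norm(pw-ta))
print('tri power',tri(ray('top',T(165,443)),ray('scene',S(486,236))))
print('tri rim c',tri(ray('top',T(235,267)),ray('scene',S(330,177))))
y=(pw-ta)[:2];y/=np.linalg.norm(y);x=np.array([y[1],-y[0]]);print('xaxis',x,np.degrees(np.arctan2(x[1],x[0])))
print('pan from keys',(pw+ta)[:2]/2+.105*x)
pan=[plane('top',T(*p),.046) for p in[(382,220),(375,265),(350,305),(368,165),(335,125),(300,107),(225,108),(185,132),(160,165)]]
print('pan top',circ(pan))
pan=[plane('scene',S(*p),.046) for p in[(152,280),(172,325),(205,357),(250,373),(300,370),(155,245),(170,215)]]
print('pan scene',circ(pan))
for z in(.121,):
  rim=[plane('top',T(*p),z) for p in[(133,267),(336,262),(240,162),(238,371),(165,338),(312,330),(305,190),(163,200)]];print('rim top',circ(rim))
  rim=[plane('scene',S(*p),z) for p in[(230,178),(430,180),(330,95),(325,259),(262,235),(397,235),(258,117),(400,120)]];print('rim scene',circ(rim))
hc=[T(110,92),T(412,86),T(419,490),T(118,494)]
for p in hc: print(plane('top',p,.034))
E
```

```text
pw [0.44727371 0.12682518 0.04      ] ta [0.45063234 0.02470657 0.04      ] 0.10217382596770873
tri power (array([0.44616689, 0.12843066, 0.03345605]), np.float64(0.0022506871881869746))
tri rim c (array([0.52777327, 0.08823268, 0.1174437 ]), np.float64(0.0028235048739775623))
xaxis [0.99945958 0.03287174] 1.883751367389102
pan from keys [0.55389628 0.07921741]
pan top (array([0.55438348, 0.0800101 ]), np.float64(0.057688980852404446))
pan scene (array([0.55522488, 0.08323617]), np.float64(0.05839187644046519))
rim top (array([0.52916704, 0.08658769]), np.float64(0.04506614252827444))
rim scene (array([0.52770712, 0.08930191]), np.float64(0.04697555029143284))
[0.61827919 0.15704427 0.034     ]
[0.62218348 0.00873789 0.034     ]
[0.42492968 0.00426798 0.034     ]
[0.42235301 0.14993399 0.034     ]
```

Measured: pan centre about (0.554, 0.081), cup about (0.528, 0.088), scale yaw about 2°. The tool's −x axis already points along the needed push direction, so I'll move over to the panel side of the cup.

drive_tool --commands '[{"linear": [-0.038, -0.047, 0], "dr": [0, 0, 0], "jaw": 0.4}, {"linear": [-0.038, -0.047, 0], "dr": [0, 0, 0], "jaw": 0.4}, {"linear": [-0.038, -0.047, 0], "dr": [0, 0, 0], "jaw": 0.4}, {"linear": [-0.038, -0.047, 0], "dr": [0, 0, 0], "jaw": 0.4}, {"linear": [-0.038, -0.047, 0], "dr": [0, 0, 0], "jaw": 0.4}, {"linear": [-0.038, -0.047, 0], "dr": [0, 0, 0], "jaw": 0.4}, {"linear": [-0.038, -0.047, 0], "dr": [0, 0, 0], "jaw": 0.4}, {"linear": [-0.038, -0.047, 0], "dr": [0, 0, 0], "jaw": 0.4}]'

```text
clock: 1.15
tcp_pos: [0.3661, 0.2146, 0.2286]
orientation: [-0.336, -3.123, 0.001]
contact_force: [1.4, 0.6, -0.2]
grip_width: 0.0513
```

drive_tool --commands '[{"linear": [-0.03, -0.032, 0], "dr": [0, 0, 0], "jaw": 0.4}, {"linear": [-0.03, -0.032, 0], "dr": [0, 0, 0], "jaw": 0.4}, {"linear": [-0.025, -0.025, 0], "dr": [0, 0, 0], "jaw": 0.4}, {"linear": [0, 0, 0], "dr": [0, 0, 0], "jaw": 0.4}]'

```text
clock: 1.65
tcp_pos: [0.4324, 0.1007, 0.2289]
orientation: [-0.351, -3.122, 0.0]
contact_force: [-0.9, -0.1, 0.7]
grip_width: 0.0514
```

```bash
python3 - <<'E'
from h import *
import pickle
o=monitor.get_obs();print(o['clock'],o['tcp_pos'],o['orientation'],o['grip_width'])
c=viewer.calibration('wrist');pickle.dump(c,open('c1.pkl','wb'))
f=viewer.grab_frame('wrist');cv2.imwrite('pics/w1.png',f[:,:,::-1])
E
```

```text
1.65 [0.43242969 0.10067574 0.22892768] [-3.50628534e-01 -3.12184723e+00  2.90906869e-04] 0.05137630198158477
```

View pics/w1.png

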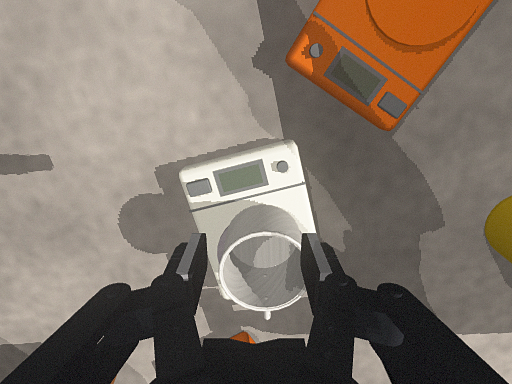

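```bash
python3 - <<'E'
import cv2
a=cv2.imread('pics/w1.png')[130:330,165:335]
cv2.imwrite('pics/w1z.png',cv2.resize(a,None,fx=3,fy=3,interpolation=cv2.INTER_CUBIC))
E
```

```text
(no output)
```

View pics/w1z.png

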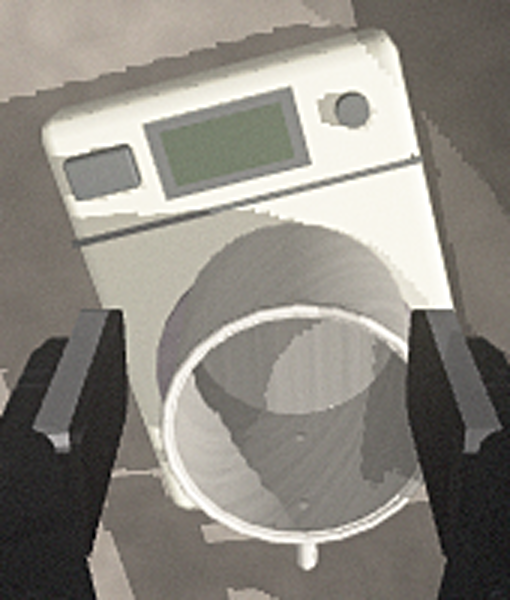

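```bash
python3 - <<'E'
from h import *
import pickle
c=pickle.load(open('c1.pkl','rb'))
W=lambda x,y:((x+.5)/3-.5+165,(y+.5)/3-.5+130)
T=lambda x,y:((x+.5)/5.5-.5+180,(y+.5)/5.5-.5+155)
P=lambda x,y,z:plane('wrist',W(x,y),z,c)
pw=P(353,109,.04);ta=P(103,172,.04);print(pw,ta,np.linalg.norm(pw-ta))
y=(pw-ta)[:2];y/=np.linalg.norm(y);x=np.array([y[1],-y[0]]);print(x,'pan',(pw+ta)[:2]/2+.105*x)
rim=[P(*p,.121) for p in[(164,430),(290,307),(295,541),(185,362),(230,320),(200,500),(240,530),(350,531),(390,337),(350,314),(405,495)]];print('rim',circ(rim))
for n,a,b in(('tare',(377,437),(103,172)),('pow',(165,443),(353,109))): print(n,tri(ray('top',T(*a)),ray('wrist',W(*b),c)))
print('camera',-c['R'].T@c['t'])
E
```

```text
[0.44568085 0.13122982 0.04      ] [0.44915869 0.02851232 0.04      ] 0.10277636981921118
[0.9994273  0.03383899] pan [0.55235964 0.08342416]
rim (array([0.52781739, 0.0892864 ]), np.float64(0.04616465483568536))
tare (array([0.45093344, 0.02558588, 0.03202647]), np.float64(0.001986142871600584))
pow (array([0.44738501, 0.12966242, 0.0323209 ]), np.float64(0.0038566548025138554))
camera [0.34912647 0.11830634 0.37172487]
```

drive_tool --commands '[{"linear": [-0.025, 0.009, 0.03], "dr": [0, 0, 0], "jaw": 0.4}, {"linear": [0, 0, 0.05], "dr": [0, 0, 0], "jaw": 0.4}, {"linear": [0, 0, 0.05], "dr": [0, 0, 0], "jaw": 0.4}, {"linear": [0, 0, 0.02], "dr": [0, 0, 0], "jaw": 0.4}, {"linear": [0, 0, 0], "dr": [0, 0, 0], "jaw": 0.4}]'

```text
clock: 2.33
tcp_pos: [0.4574, 0.1137, 0.0751]
orientation: [-0.331, -3.124, -0.008]
contact_force: [0.7, 0.5, -0.0]
grip_width: 0.0514
```

```bash
python3 - <<'E'
from h import *
f=viewer.grab_frame('top');cv2.imwrite('pics/t2.png',cv2.resize(f[145:265,180:285,::-1],None,fx=5,fy=5,interpolation=cv2.INTER_CUBIC))
f=viewer.grab_frame('scene');cv2.imwrite('pics/s2.png',cv2.resize(f[105:255,215:365,::-1],None,fx=4,fy=4,interpolation=cv2.INTER_CUBIC))
print(monitor.get_obs()['tcp_pos'],monitor.get_obs()['orientation'])
E
```

```text
[0.45873982 0.11378417 0.07670417] [0.33170926 3.12153567 0.01044184]
```

View pics/t2.png

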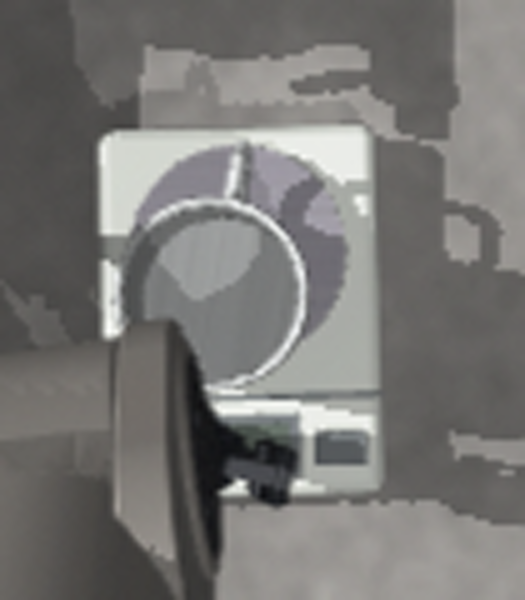

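View pics/s2.png

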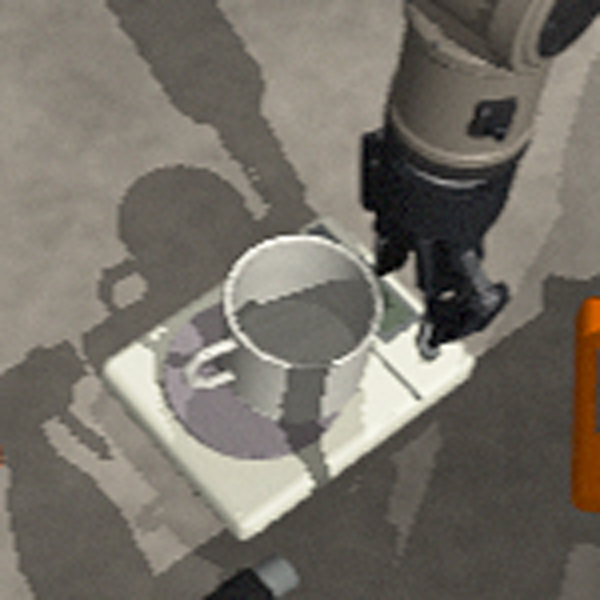

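drive_tool --commands '[{"linear": [-0.002, -0.01, 0.009], "dr": [0, 0, 0], "jaw": 0.4}, {"linear": [0, 0, 0], "dr": [0, 0, 0], "jaw": 0.4}]'

```text
clock: 2.68
tcp_pos: [0.4598, 0.1038, 0.069]
orientation: [0.33, 3.119, 0.014]
contact_force: [-0.6, 0.5, 0.1]
grip_width: 0.0512
```

drive_tool --commands '[{"linear": [-0.006, 0, 0], "dr": [0, 0, 0], "jaw": 0.4}, {"linear": [-0.006, 0, 0], "dr": [0, 0, 0], "jaw": 0.4}, {"linear": [-0.005, 0, 0], "dr": [0, 0, 0], "jaw": 0.4}, {"linear": [-0.004, 0, 0], "dr": [0, 0, 0], "jaw": 0.4}, {"linear": [-0.004, 0, 0], "dr": [0, 0, 0], "jaw": 0.4}, {"linear": [-0.004, 0, 0], "dr": [0, 0, 0], "jaw": 0.4}, {"linear": [-0.004, 0, 0], "dr": [0, 0, 0], "jaw": 0.4}, {"linear": [0, 0, 0], "dr": [0, 0, 0], "jaw": 0.4}]'

```text
clock: 3.68
tcp_pos: [0.4945, 0.0969, 0.0701]
orientation: [0.33, 3.118, 0.016]
contact_force: [0.1, 1.0, -0.4]
grip_width: 0.0514
```

```bash
python3 - <<'E'
from h import *
f=viewer.grab_frame('top');cv2.imwrite('pics/t3.png',cv2.resize(f[145:265,180:285,::-1],None,fx=5,fy=5,interpolation=cv2.INTER_CUBIC))
f=viewer.grab_frame('scene');cv2.imwrite('pics/s3.png',cv2.resize(f[145:255,225:345,::-1],None,fx=5,fy=5,interpolation=cv2.INTER_CUBIC))
E
```

```text
(no output)
```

View pics/t3.png

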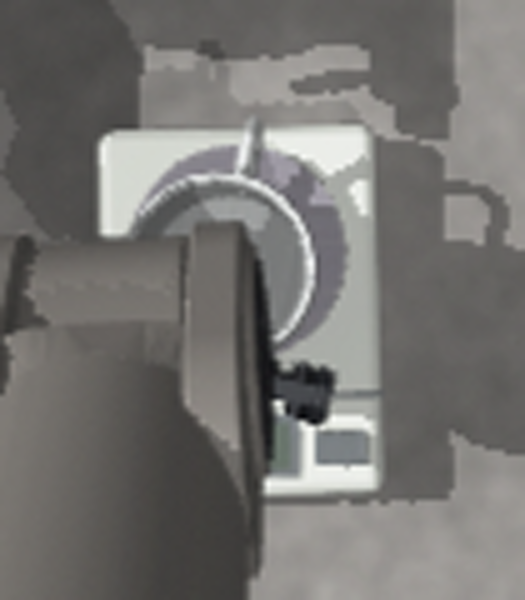

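View pics/s3.png

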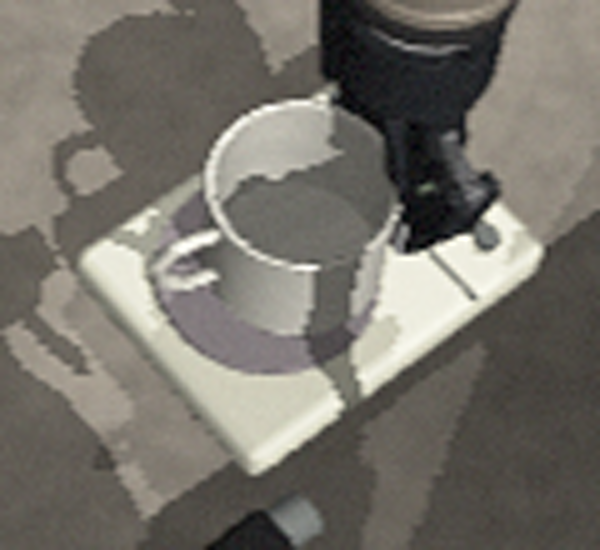

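```bash
python3 - <<'E'
from h import *
S=lambda x,y:((x+.5)/5-.5+225,(y+.5)/5-.5+145)
T=lambda x,y:((x+.5)/5-.5+180,(y+.5)/5-.5+145)
print(circ([plane('scene',S(*p),.121) for p in[(205,180),(225,128),(257,106),(295,99),(228,227),(270,259),(330,264),(372,240),(398,205)]]))
print(circ([plane('top',T(*p),.121) for p in[(222,177),(180,185),(150,203),(270,198),(300,228),(313,262),(307,305),(275,343)]]))
E
```

```text
(array([0.53971727, 0.08416771]), np.float64(0.046591268015014835))
(array([0.53878831, 0.08581398]), np.float64(0.04627556333093899))
```

drive_tool --commands '[{"linear": [-0.004, 0, 0.001], "dr": [0, 0, 0], "jaw": 0.4}, {"linear": [-0.004, 0, 0], "dr": [0, 0, 0], "jaw": 0.4}, {"linear": [-0.003, 0, 0], "dr": [0, 0, 0], "jaw": 0.4}, {"linear": [-0.002, 0, 0], "dr": [0, 0, 0], "jaw": 0.4}, {"linear": [0, 0, 0], "dr": [0, 0, 0], "jaw": 0.4}]'

```text
clock: 4.4
tcp_pos: [0.5073, 0.0941, 0.0689]
orientation: [0.33, 3.119, 0.015]
contact_force: [-1.1, -0.3, -0.8]
grip_width: 0.0514
```

```bash
python3 - <<'E'
from h import *
f=viewer.grab_frame('top');cv2.imwrite('pics/t4.png',cv2.resize(f[145:265,180:285,::-1],None,fx=5,fy=5,interpolation=cv2.INTER_CUBIC))
f=viewer.grab_frame('scene');cv2.imwrite('pics/s4.png',cv2.resize(f[145:255,225:345,::-1],None,fx=5,fy=5,interpolation=cv2.INTER_CUBIC))
E
```

```text
(no output)
```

View pics/t4.png

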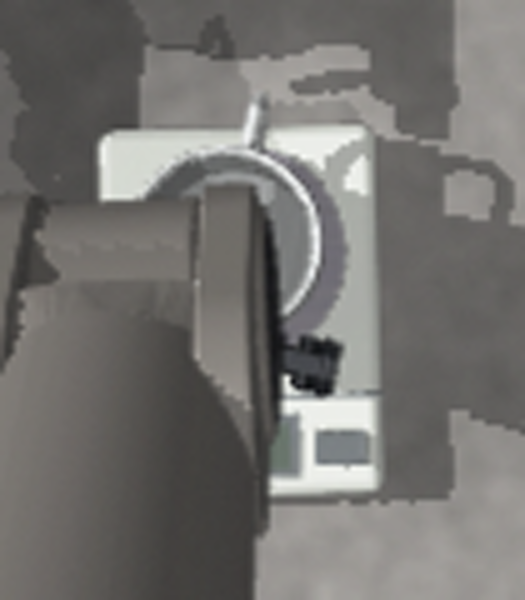

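View pics/s4.png

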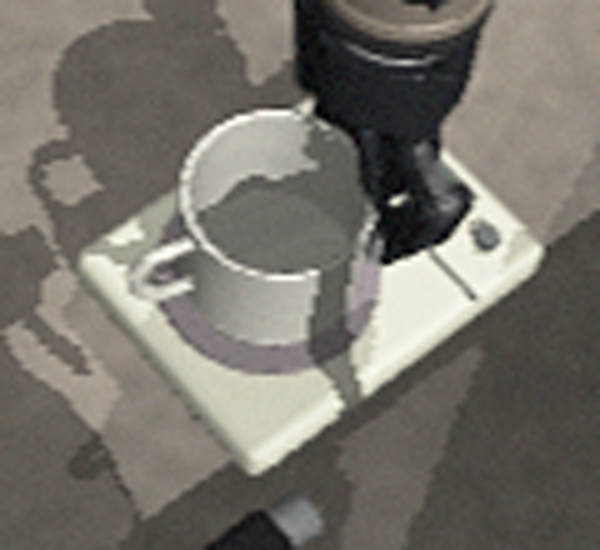

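drive_tool --commands '[{"linear": [0.01, 0, 0], "dr": [0, 0, 0], "jaw": 0.4}, {"linear": [0.025, 0, 0], "dr": [0, 0, 0], "jaw": 0.4}, {"linear": [0.02, 0, -0.04], "dr": [0, 0, 0], "jaw": 0.4}, {"linear": [0.01, 0, -0.06], "dr": [0, 0, 0], "jaw": 0.4}, {"linear": [0, 0.0, -0.06], "dr": [0, 0, 0], "jaw": 0.4}, {"linear": [0, 0, 0], "dr": [0, 0, 0], "jaw": 0.4}]'

```text
clock: 5.25
tcp_pos: [0.4382, 0.107, 0.2324]
orientation: [0.328, 3.119, 0.016]
contact_force: [-0.1, 0.2, -0.9]
grip_width: 0.0511
```

```bash
python3 - <<'E'
from h import *
import pickle
f=viewer.grab_frame('top');cv2.imwrite('pics/t5.png',cv2.resize(f[145:265,180:285,::-1],None,fx=5,fy=5,interpolation=cv2.INTER_CUBIC))
f=viewer.grab_frame('scene');cv2.imwrite('pics/s5.png',cv2.resize(f[145:255,225:345,::-1],None,fx=5,fy=5,interpolation=cv2.INTER_CUBIC))
c=viewer.calibration('wrist');pickle.dump(c,open('c5.pkl','wb'))
f=viewer.grab_frame('wrist');cv2.imwrite('pics/w5.png',cv2.resize(f[130:330,155:345,::-1],None,fx=3,fy=3,interpolation=cv2.INTER_CUBIC))
E
```

```text
(no output)
```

View pics/t5.png

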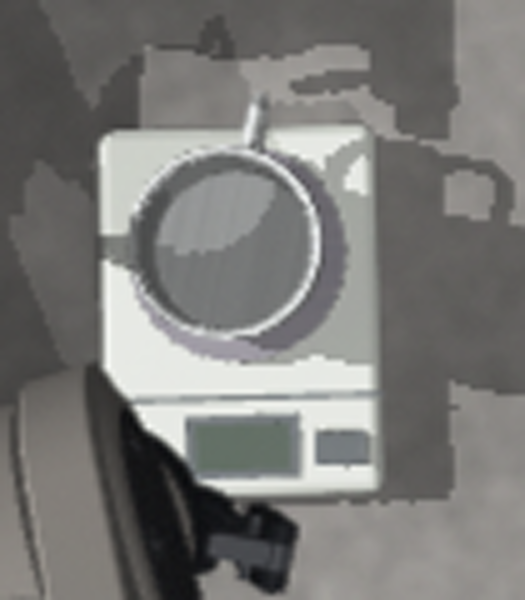

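View pics/s5.png

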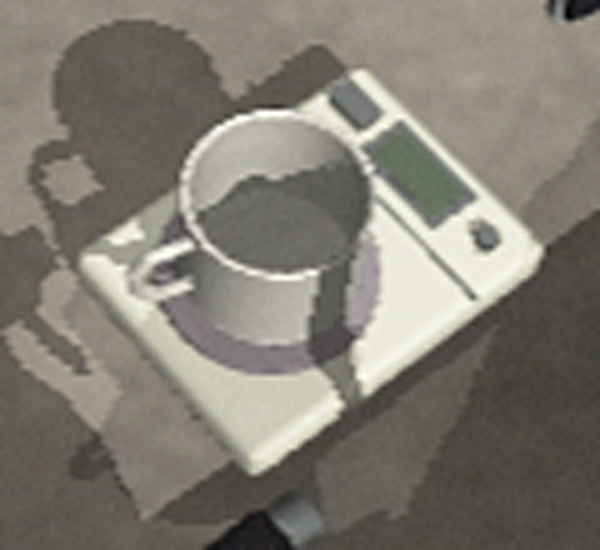

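View pics/w5.png

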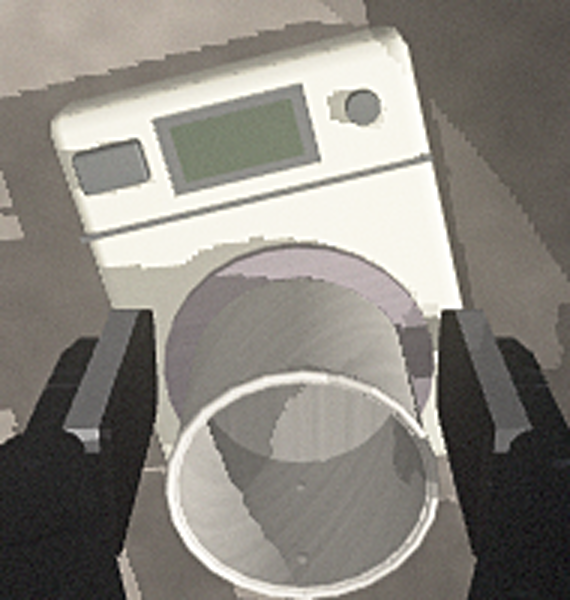

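```bash
python3 - <<'E'
from h import *
import pickle
c=pickle.load(open('c5.pkl','rb'))
S=lambda x,y:((x+.5)/5-.5+225,(y+.5)/5-.5+145)
T=lambda x,y:((x+.5)/5-.5+180,(y+.5)/5-.5+145)
W=lambda x,y:((x+.5)/3-.5+155,(y+.5)/3-.5+130)
C=lambda n,f,P,z,c=None:circ([plane(n,f(*p),z,c) for p in P])
print('top rim',C('top',T,[(132,240),(321,242),(222,147),(228,338),(155,178),(290,172),(300,302),(160,310)],.121))
print('top pan',C('top',T,[(346,245),(340,285),(320,325),(290,347),(250,360),(205,352),(168,332),(336,210),(315,178)],.046))
print('scene rim',C('scene',S,[(180,190),(195,145),(230,117),(275,108),(325,118),(360,145),(375,195),(345,250),(285,276),(220,255)],.121))
print('scene pan',C('scene',S,[(168,300),(190,338),(230,367),(270,375),(310,370),(345,348),(372,310),(381,270)],.046))
print('wrist rim',C('wrist',W,[(168,485),(200,412),(250,380),(300,371),(350,379),(395,400),(180,535),(220,577),(300,598),(380,570),(425,525)],.121,c))
print('wrist pan',C('wrist',W,[(300,244),(250,255),(205,283),(175,325),(166,365),(345,251),(390,275),(420,310)],.046,c))
print('wrist base front arc',C('wrist',W,[(185,350),(200,320),(230,295),(270,279),(300,277),(340,285),(380,308),(400,335)],.047,c))
pw=plane('wrist',W(363,107),.04,c);ta=plane('wrist',W(112,167),.04,c);print(pw,ta)
y=(pw-ta)[:2];y/=np.linalg.norm(y);x=np.array([y[1],-y[0]]);print(x,'pan from keys',(pw+ta)[:2]/2+.105*x)
print('tare top',plane('top',T(342,448),.04),'scene',plane('scene',S(355,103),.04))
E
```

```text
top rim (array([0.55351957, 0.08105683]), np.float64(0.046476350632135316))
top pan (array([0.55285191, 0.0795663 ]), np.float64(0.05612106411557532))
scene rim (array([0.55253575, 0.08122026]), np.float64(0.04658648579222959))
scene pan (array([0.55566458, 0.0876795 ]), np.float64(0.054653030647880046))
wrist rim (array([0.55275479, 0.08235618]), np.float64(0.04670660529490677))
wrist pan (array([0.55142189, 0.08351788]), np.float64(0.05682252352519181))
wrist base front arc (array([0.55659136, 0.0800353 ]), np.float64(0.049054705256744005))
[0.44583067 0.13060551 0.04      ] [0.44919477 0.02806093 0.04      ]
[0.99946231 0.03278857] pan from keys [0.55245627 0.08277602]
tare top [0.45022283 0.02506556 0.04      ] scene [0.45148206 0.02796398 0.04      ]
```

Cup is centred to about 2 mm in top and wrist views, with no overhang. Next I close the jaws and move over the tare key.

drive_tool --commands '[{"linear": [-0.014, -0.038, 0], "dr": [0, 0, 0], "jaw": 1}, {"linear": [-0.014, -0.038, 0], "dr": [0, 0, 0], "jaw": 1}, {"linear": [0, 0, 0.05], "dr": [0, 0, 0], "jaw": 1}, {"linear": [0, 0, 0.05], "dr": [0, 0, 0], "jaw": 1}, {"linear": [0, 0, 0.02], "dr": [0, 0, 0], "jaw": 1}, {"linear": [0, 0, 0], "dr": [0, 0, 0], "jaw": 1}]'

```text
clock: 6.15
tcp_pos: [0.4396, 0.0216, 0.0954]
orientation: [-0.328, -3.107, 0.008]
contact_force: [-0.2, 0.2, -0.5]
grip_width: 0.0001
```

drive_tool --commands '[{"linear": [-0.009, 0.0075, 0.02], "dr": [0, 0, 0], "jaw": 1}, {"linear": [0, 0, 0.015], "dr": [0, 0, 0], "jaw": 1}, {"linear": [0, 0, 0], "dr": [0, 0, 0], "jaw": 1}]'

```text
clock: 6.52
tcp_pos: [0.4484, 0.0264, 0.0591]
orientation: [-0.329, -3.105, 0.01]
contact_force: [0.3, 0.5, -0.3]
grip_width: -0.0001
```

```bash
python3 - <<'E'
from h import *
f=viewer.grab_frame('scene');cv2.imwrite('pics/s6.png',cv2.resize(f[125:245,245:365,::-1],None,fx=5,fy=5,interpolation=cv2.INTER_CUBIC))
f=viewer.grab_frame('wrist');cv2.imwrite('pics/w6.png',f[:,:,::-1])
o=monitor.get_obs();print(o['tcp_pos'],o['orientation'])
E
```

```text
[0.44942286 0.0265786  0.06010212] [-0.3295061  -3.10714116  0.00849093]
```

View pics/s6.png

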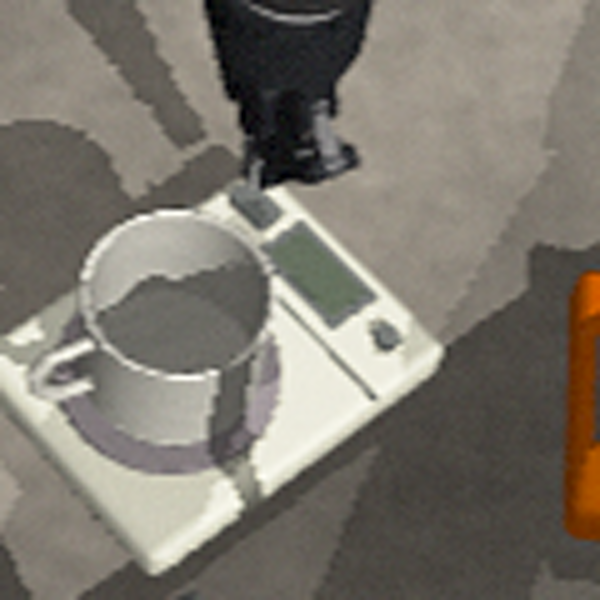

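View pics/w6.png

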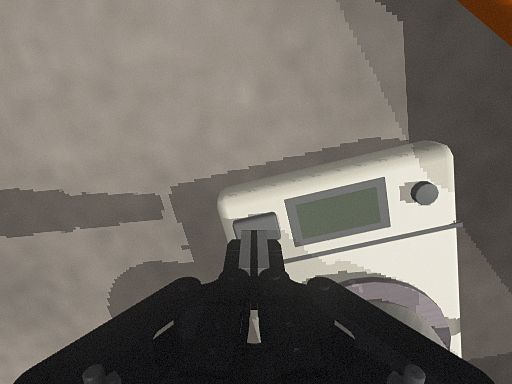

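drive_tool --commands '[{"linear": [0, 0, 0.01], "dr": [0, 0, 0], "jaw": 1}, {"linear": [0, 0, 0.006], "dr": [0, 0, 0], "jaw": 1}, {"linear": [0, 0, 0], "dr": [0, 0, 0], "jaw": 1}]'

```text
clock: 7.0
tcp_pos: [0.4497, 0.0266, 0.0443]
orientation: [-0.33, -3.109, 0.007]
contact_force: [0.2, -0.4, -0.2]
grip_width: 0.0001
```

drive_tool --commands '[{"linear": [0, 0, 0.003], "dr": [0, 0, 0], "jaw": 1}, {"linear": [0, 0, 0.003], "dr": [0, 0, 0], "jaw": 1}, {"linear": [0, 0, 0.002], "dr": [0, 0, 0], "jaw": 1}]'

```text
clock: 7.38
tcp_pos: [0.4498, 0.0266, 0.0363]
orientation: [-0.33, -3.11, 0.006]
contact_force: [-0.8, 0.1, 5.1]
grip_width: -0.0003
```

drive_tool --commands '[{"linear": [0, 0, 0.001], "dr": [0, 0, 0], "jaw": 1}, {"linear": [0, 0, 0.0005], "dr": [0, 0, 0], "jaw": 1}]'

```text
clock: 7.62
tcp_pos: [0.4498, 0.0266, 0.0359]
orientation: [-0.331, -3.109, 0.004]
contact_force: [-3.6, 0.1, 15.3]
grip_width: 0.0
```

Force has jumped to 15 N at z = 0.0359, so the key has bottomed out. Releasing it and retreating.

drive_tool --commands '[{"linear": [0, 0, -0.01], "dr": [0, 0, 0], "jaw": 1}, {"linear": [0, 0, -0.03], "dr": [0, 0, 0], "jaw": 1}, {"linear": [0, 0, -0.06], "dr": [0, 0, 0], "jaw": 1}, {"linear": [0, 0, -0.06], "dr": [0, 0, 0], "jaw": 1}, {"linear": [0.02, 0, -0.05], "dr": [0, 0, 0], "jaw": 1}, {"linear": [0, 0, 0], "dr": [0, 0, 0], "jaw": 1}, {"linear": [0, 0, 0], "dr": [0, 0, 0], "jaw": 1}]'

```text
clock: 8.5
tcp_pos: [0.4332, 0.0311, 0.2533]
orientation: [-0.332, -3.109, 0.003]
contact_force: [-0.1, 0.2, -0.9]
grip_width: -0.0003
```

```bash
python3 - <<'E'
from h import *
import pickle
f=viewer.grab_frame('top');cv2.imwrite('pics/t7.png',cv2.resize(f[145:265,180:285,::-1],None,fx=5,fy=5,interpolation=cv2.INTER_CUBIC))
g=viewer.grab_frame('scene');cv2.imwrite('pics/s7f.png',g[:,:,::-1]);cv2.imwrite('pics/s7.png',cv2.resize(g[145:255,225:345,::-1],None,fx=5,fy=5,interpolation=cv2.INTER_CUBIC))
print(monitor.get_obs()['tcp_pos'],monitor.get_obs()['contact_force'])
E
```

```text
[0.43312714 0.03077929 0.25265873] [-0.07456607  0.33624241 -0.30446327]
```

View pics/t7.png

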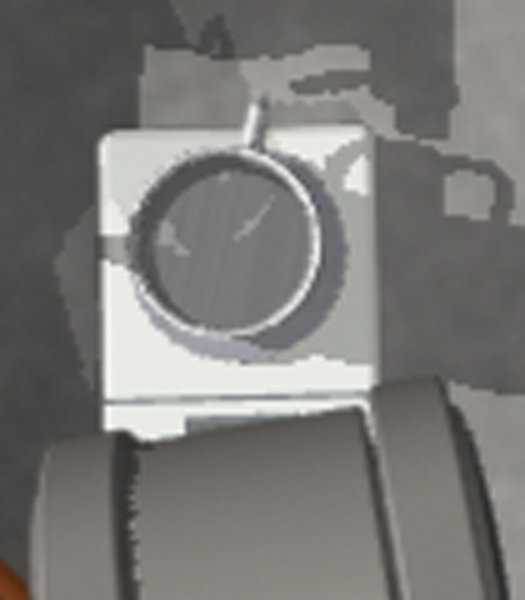

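View pics/s7.png

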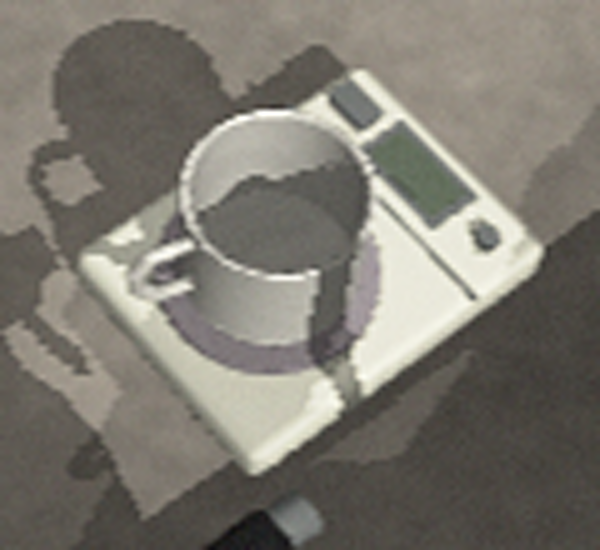

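View pics/s7f.png

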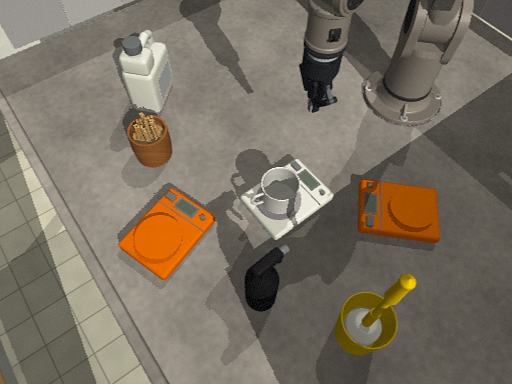

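```bash
python3 -c "
from bench import job
print(job.hand_in())"
```

```text
the job is handed in; nothing more can be done
None
```

The cup now stands centred on the pan and the scale has been tared. I handed the job in at about 8.6 s on the clock.

- **Slide:** I pushed the cup about 25 mm across the pan with both half-open fingers low on its wall, without gripping or lifting it. Contact force stayed around 1 N, which is sensor noise level.
- **Tare:** After backing the hand off, I pressed the oblong key with the closed fingertips. The key bottomed at z = 0.036 m, and the force peaked at about 15 N, well above the 4.8 N the key needs. I then released it and retreated.
- **Centring check (after the slide):** The top and wrist views put the cup within about 2 mm of the pan centre. The pan allows 14 mm before an edge hangs over.
- **Disagreement:** One fit of the partly hidden pan edge in the scene view put the pan about 7 mm away from the cup. Its radius came out about 3 mm too small, and the earlier scene fit of the pan was within about 3 mm of the cup, so I did not act on it.
- **Final pictures:** The cup and scale were unmoved by the key press, the tare key looks up again, the on/off key was not touched, and the jug, brush, spray bottle and peg jar look unmoved. I did not read the scale's display.

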